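# Fetch the block plane from the flap-lidded dust box

### The arm

A 7-joint arm with a two-finger parallel gripper is mounted at the origin on the work surface. World frame = base frame: x ahead of the robot, y to its left, z up, the work surface at z = 0. Lengths are in mm, angles in rad, forces in N, time in s.
With the tool pointing down it reaches from about 400 to 875 mm from the base axis. Payload 4.4 kg.
Tool frame: the origin (TCP) lies at the very end of the fingers, on their centre line; the grasp point (between the pads) lies 19 mm behind it; z points along the fingers, y is the direction in which the jaws open and shut (so a half turn about z gives the same grasp; the last joint's range is limited). The gripper opens to 85 mm and grips with 20 to 120 N. Pads are 22 mm wide; open, the fingers measure 114 mm over their backs; the gripper's body (76 mm by 85 mm) begins 54 mm behind the grasp point. The pads swing forward as they close: fully open they stand 13 mm farther back than shut.
Start: joints at [-1.386, 0.628, 0.038, 1.517, -0.027, 0.996, -0.02], TCP at [161.29, 629.685, 200.213] pointing down, gripper open.
Joint ranges: [-3.06, 3.06], [-0.37, 2.12], [-1.25, 1.32], [0.18, 2.47], [-1.1, 4.24], [0.23, 1.98], [-2.94, 2.94]. Speed limits (rad/s): [2.57, 2.57, 3.14, 3.14, 3.14, 3.14, 3.14].

### API

Orientations are given as [roll, pitch, yaw] about the fixed x, y, z axes, in that order (R = Rz(yaw) Ry(pitch) Rx(roll)).
In Python, from cell import ctrl gives the robot as it stands. The module is installed in compiled form; this text tells all that it offers.
- The arm moves only by the shell command python3 -m jog 'ROWS'. ROWS is text: rows parted by semicolons, each of 7 numbers parted by spaces: the shift along the tool's x, y, z in mm, then the turn, a rotation vector about the tool's x, y, z in degrees, then the opening, from -1 (shut) to 1 (fully open). In form: x y z wx wy wz claw; .... A call has 1 to 8 rows; each row is the pose to reach, as a shift and turn from the pose commanded when the call began, along the tool's axes at that moment; what a row does not reach only later rows make up. A row lasts 1/8 s, in which the tool goes at most 62.5 mm and 10.7 degrees, less where a joint would pass 70% of its speed; a pose out of reach is approached as far as the arm can. A call with a gripper value outside its range is refused whole. The fingers move at their own pace and stop on an object; the grip force is fixed at half the most. Time passes only in rows, so rows that repeat a pose let the fingers close. It gives the time, the measured TCP pose, the force and the opening at its end, in the units of the state.
- ctrl.read_state(): the state, without advancing time (a new reading comes with each control period).
- ctrl.get_image(name): name is "scene" or "top" or "wrist"; returns a dict with "image" (384x512x3 uint8, red, green, blue), "z_map" (384x512 float32, mm along the optical axis (not along the pixel's ray), 0 where there is no reading), "vertical_fov" (degrees; the focal length in pixels is half the picture's height over the tangent of half this angle, whatever the lens; pixels are square), "cx", "cy" (the principal point, pixels), "k1" (the pictures are not rectified: a ray, as slopes to the right and down, at radius r is drawn at 1 + k1 r^2 times it, then the intrinsics apply), "extrinsics" (4x4, takes a point from world to camera coordinates); the wrist camera has in their place "hand_eye" (4x4, takes a point from camera to tool coordinates, whose origin is the TCP and whose axes are the flange's). Camera axes: x right, y down, z forward; pixel columns grow to the right and rows downward; lengths in mm; the calibration is good to about 2 mm. A picture is of the moment at which its call begins: read the wrist's pose just before it.
- ctrl.finish_job(): hands the job in, once; it reports no verdict.
The state is a dict: "clock": time; "qpos": joint angles; "qd": joint speeds; "tau": joint torques, N m; "eef_pos": TCP position; "tool_rot": TCP orientation; "force": force on the tool from outside, world axes, zero at the start; "torque": the same for the moment, N m; "width": finger opening in mm.
Only numpy, scipy, OpenCV 4.12 (cv2) and the standard library are available. Lean on these libraries where they do the work, as an engineer would, in place of code of your own. Each camera call takes 0.05 s, during which the arm holds its last target.

### The job

Raise the flap of the wooden dust box, which drops shut by itself unless it is tipped right back past upright, and take out the block plane. Set the plane down (do not drop it) on its sole near the middle of the pine board, pointing lengthwise along the board, and leave the sanding block in the box.

Things in the scene. Friction and masses are not known exactly. Their poses are not given: they have to be found in the camera images.
- flap (a joint): The flap of the dust box: a plain wooden panel 195 x 320 mm, 8 mm thick, 0.28 kg, hinged along the box's far rim (the box's own +x side). 0 rad = shut (level), grows as the front edge rises; its stop is at 1.75 rad (leaning back about 10 degrees past upright, its top edge then about 280 mm above the bench). Below about 1.4 rad it falls shut when let go; beyond about 1.6 rad it leans back on the stop and stays. Lifting it by the bar takes about 2 N.
- flap_handle (a point): Middle of the flap's steel bar handle: a round bar 11 mm thick, 110 mm long, parallel to the hinge, on two posts 85 mm apart, its axis 35 mm above the flap's upper face (so 43 mm above the flap's underside) and 165 mm from the hinge line, 30 mm from the front edge. The point turns with the flap; its y axis lies along the bar. With the flap shut the bar is 128 mm above the bench; upright, the bar is on the side away from the robot.
- flap_hinge (a point): Middle of the hinge line, at the level of the flap's underside, 85 mm above the bench; its y axis is the hinge line. It turns with the flap.
- dustbox_in (a point): Centre of the box's inner floor, 8 mm above the bench. The wooden box is fixed to the bench, open-topped under the flap, outer size 195 (x) x 320 (y) x 85 mm high, walls 8 mm. Its x axis points away from the robot, towards the hinge. The plane lies on one half (in y) of the floor, the sanding block on the other; which is which changes.
- plane_center (a point): Centre of the block plane, 20 mm above the underside of its sole. The plane is dark steel, 140 mm long (its x axis), 46 mm wide (y), about 0.4 to 0.75 kg, with a low flat sole 12 mm thick, two upright cheeks 40 mm high along its middle 90 mm (outer faces 46 mm apart: grip across these), a sloping steel cap between them and a round wooden knob, 47 mm high, 55 mm from the centre towards its +x end. z is up when it rests on its sole.
- sander_center (a point): Centre of the sanding block, 21 mm above its underside: cork sole with a rounded wooden grip, 115 (x) x 62 (y) x 42 mm high, 0.18 kg, beside the plane in the box. It stays there.
- board_top (a point): Centre of the upper face of the pine board, 30 mm above the bench. The board is fixed, 300 (x axis) x 140 (y axis) x 30 mm thick, between two low steel stops at its ends that stay 8 mm below its face.

How it is judged:
By the outcome, as a careful person would: the job done as asked, in the order asked, and still so for the second after the job is handed in, with the robot touching nothing.
It also fails if it takes over 62 s, if anything falls off the work surface, if the arm or the gripper's body presses on something with over 40 N, if the wrist force passes 120 N, or if a joint passes its speed limit or range.

## Working session

There is one attempt and no reset: what is moved stays moved. The work goes in short steps, Python scripts to look and compute and a shell command to move; the robot and the scene stay as the last step left them, time stands still between calls to the robot, and variables do not carry over. Pictures are saved under pics/ and viewed, and the job is handed in when it is done.

```bash
mkdir -p pics; cat > h.py <<'E'
import numpy as np, cv2
from cell import ctrl
from scipy.spatial.transform import Rotation as R
def Rt(s): return R.from_euler('xyz',s['tool_rot']).as_matrix()
def get(name,save=None):
    s=ctrl.read_state(); d=ctrl.get_image(name)
    if save: cv2.imwrite('pics/'+save+'.png',d['image'][:,:,::-1])
    return s,d
def cloud(s,d):
    h,w=d['z_map'].shape
    f=h/2/np.tan(np.radians(d['vertical_fov'])/2)
    K=np.array([[f,0,d['cx']],[0,f,d['cy']],[0,0,1.]])
    u,v=np.meshgrid(np.arange(w),np.arange(h))
    p=np.stack([u,v],-1).reshape(-1,1,2).astype(float)
    n=cv2.undistortPoints(p,K,np.array([d['k1'],0,0,0.])).reshape(h,w,2)
    z=d['z_map'].astype(float)
    P=np.stack([n[...,0]*z,n[...,1]*z,z],-1)
    if 'hand_eye' in d:
        P=P@d['hand_eye'][:3,:3].T+d['hand_eye'][:3,3]
        P=P@Rt(s).T+np.array(s['eef_pos'])
    else:
        E=d['extrinsics']; P=(P-E[:3,3])@E[:3,:3]
    P[z<=0]=np.nan
    return P
E
python3 - <<'E'
from h import *
for n in ['scene','top','wrist']:
    s,d=get(n,n+'0'); np.save(n+'0.npy',cloud(s,d))
print(s)
print({k:v for k,v in d.items() if k not in('image','z_map')})
E
```

```text
{'clock': 0.1, 'qpos': array([-1.38581068,  0.62923439,  0.03843879,  1.51824396, -0.02698364,
        0.99631842, -0.01998115]), 'qd': array([-0.00187588, -0.00336399,  0.00021258, -0.00264264, -0.00190847,
        0.00044592, -0.00115139]), 'tau': array([ 3.04610257e-03, -5.64547241e+01,  1.23055715e+00, -1.93974441e+01,
        1.12489218e-02,  5.32915816e-03, -3.92345676e-07]), 'eef_pos': array([161.12927946, 629.08880404, 199.40115554]), 'tool_rot': array([-3.13990651e+00,  2.57334327e-05,  2.89084015e+00]), 'force': array([-0.24902947,  0.44777593, -0.12079747]), 'torque': array([-0.01354123, -0.03034407,  0.03521792]), 'width': 85.53321207808061}
{'vertical_fov': 68.09603070947375, 'cx': 256.0611449145327, 'cy': 186.92421359353477, 'k1': -0.0714071397091161, 'hand_eye': array([[ 1.34875086e-03, -9.45670316e-01, -3.25124338e-01,
         8.38357644e+01],
       [ 9.99998920e-01,  1.08584792e-03,  9.90068156e-04,
         4.06504562e-01],
       [-5.83242479e-04, -3.25125322e-01,  9.45670759e-01,
        -1.73470741e+02],
       [ 0.00000000e+00,  0.00000000e+00,  0.00000000e+00,
         1.00000000e+00]])}
```

View pics/scene0.png

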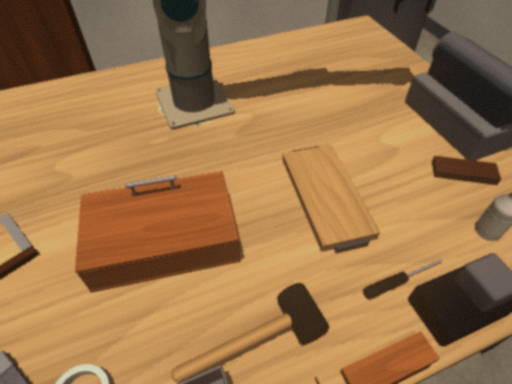

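View pics/top0.png

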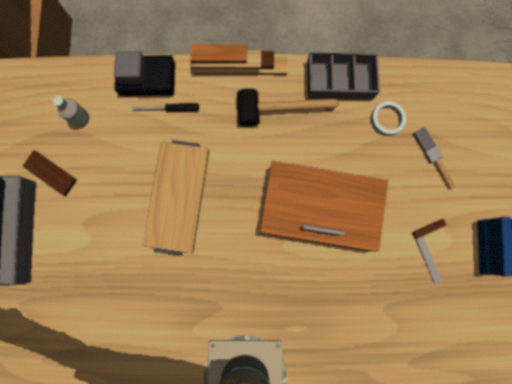

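View pics/wrist0.png

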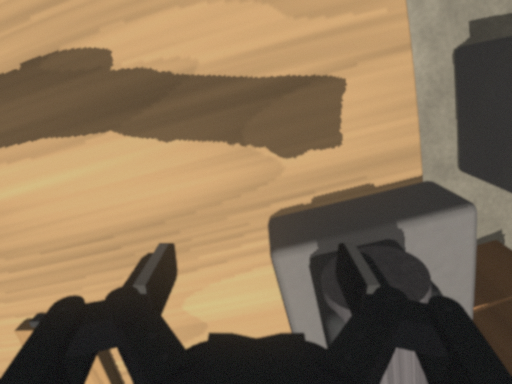

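```bash
python3 - <<'E'
from h import *
P=np.load('top0.npy')
def rect(name,m,zlo,zhi):
    m=m&(P[...,2]>zlo)&(P[...,2]<zhi)
    m=cv2.morphologyEx(m.astype(np.uint8),cv2.MORPH_OPEN,np.ones((3,3)))>0
    q=P[m][:,:2].astype(np.float32); print(name,len(q),P[m][:,2].mean(),P[m][:,2].std(),cv2.minAreaRect(q))
H,W=P.shape[:2]; v,u=np.mgrid[:H,:W]
rect('lid',(u>250)&(u<395)&(v>155)&(v<255),85,105)
rect('board',(u>138)&(u<215)&(v>135)&(v<260),23,40)
rect('bar',(u>290)&(u<355)&(v>215)&(v<245),112,145)
for (a,b) in [(322,230),(303,227),(342,234),(320,200),(175,200),(75,320),(230,300)]: print(a,b,P[b,a].round(1))
P2=np.load('scene0.npy')
for (a,b) in [(152,183),(150,215),(330,195),(440,60)]: print('scene',a,b,P2[b,a].round(1))
E
```

```text
lid 8544 93.70053797599012 2.1342857562227873 ((470.43780517578125, -210.2586669921875), (322.4832763671875, 197.5887451171875), 80.48072814941406)
board 5206 30.5531381802629 2.3343018554764257 ((499.1876525878906, 198.79864501953125), (143.176025390625, 302.981201171875), 82.03630065917969)
bar 176 133.2346918237318 2.456169816362002 ((403.1163024902344, -199.02468872070312), (107.2916030883789, 10.830464363098145), 80.82691955566406)
322 230 [ 402.  -194.9  132.8]
303 227 [ 409.7 -146.7  129.9]
342 234 [ 391.8 -245.6  135.2]
320 200 [ 483.  -196.8   95.8]
175 200 [488.5 199.4  30.5]
75 320 [145.1 487.9  -2. ]
230 300 [211.   43.6   5.2]
scene 152 183 [ 409.4 -199.1  124.7]
scene 150 215 [ 467.9 -222.9   93.7]
scene 330 195 [521.7 195.4  26.5]
scene 440 60 [294.7 658.9 160. ]
```

```bash
cat >> h.py <<'E'
def pose(pos,yaw,pitch=0.):
    """tool down at yaw(deg), then tilt: rotate about box-y/horizontal handled by caller"""
    return np.array(pos,float), R.from_euler('xyz',[np.pi,0,np.radians(yaw)]).as_matrix()
def rel(T,s=None):
    s=s or ctrl.read_state(); R0=Rt(s); p0=np.array(s['eef_pos'])
    p,Rm=T
    return np.r_[R0.T@(p-p0), np.degrees(R.from_matrix(R0.T@Rm).as_rotvec())].round(1)
E
python3 - <<'E'
from h import *
print(rel(pose((480,220,280),123)))
E
```

```text
[-4.104e+02 -3.174e+02 -8.000e+01 -1.000e-01  0.000e+00  4.260e+01]
```

```bash
python3 -m jog '-51 -40 -10 0 0 5 1;-103 -79 -20 0 0 11 1;-154 -119 -30 0 0 16 1;-205 -159 -40 0 0 21 1;-257 -198 -50 0 0 27 1;-308 -238 -60 0 0 32 1;-359 -278 -70 0 0 37 1;-410 -317 -80 0 0 43 1'
python3 - <<'E'
from h import *
print(rel(pose((403,-199,240),80.5)))
print(ctrl.read_state()['qpos'])
E
```

```text
clock: 1.15
eef_pos: [465.7, 238.2, 276.8]
tool_rot: [3.141, -0.0, 2.137]
force: [0.1, 0.5, -0.1]
width: 85.6
[-335.2 -287.6   36.6    0.    -0.    42. ]
[-0.74650923  0.37332115  0.31010793  1.77098201 -0.13156765  1.01733407
  0.179328  ]
```

```bash
cat >> h.py <<'E'
def relc(T,C):
    return np.r_[C[1].T@(T[0]-C[0]), np.degrees(R.from_matrix(C[1].T@T[1]).as_rotvec())].round(1)
E
python3 - <<'E'
from h import *
print(relc(pose((403,-199,240),80.5),pose((480,220,280),122.6)))
E
```

```text
[-311.5 -290.6   40.    -0.    -0.    42.1]
```

```bash
python3 -m jog '-44 -42 5 0 0 6 1;-88 -83 10 0 0 12 1;-133 -125 17 0 0 18 1;-178 -166 22 0 0 24 1;-222 -208 28 0 0 30 1;-266 -249 34 0 0 36 1;-311 -290 40 0 0 42 1;-311 -290 40 0 0 42 1'
python3 - <<'E'
from h import *
s,d=get('wrist','w1'); P=cloud(s,d); np.save('w1.npy',P)
print(s['eef_pos'],s['tool_rot'],s['qpos'])
m=(P[...,2]>115)&(P[...,2]<145)&(np.hypot(P[...,0]-403,P[...,1]+199)<80)
q=P[m]; print(len(q),q[:,2].max(),cv2.minAreaRect(q[:,:2].astype(np.float32)))
m=(P[...,2]>85)&(P[...,2]<102)
print(np.nanmean(P[m],0))
s,d=get('top','top1')
E
```

```text
clock: 2.15
eef_pos: [386.6, -183.3, 236.5]
tool_rot: [3.142, 0.002, 1.397]
force: [-0.1, 1.2, 0.3]
width: 85.8
[ 386.60858266 -183.29411511  236.47306831] [3.14157089e+00 2.46377389e-03 1.39699669e+00] [-0.10361558  0.30651782  0.62281479  2.06270705 -0.23538211  0.84036738
  0.48148673]
1002 135.16781786646072 ((406.1369934082031, -199.25540161132812), (107.93268585205078, 10.579115867614746), 81.21028137207031)
[ 474.78822234 -180.14872998   93.15946881]
```

View pics/w1.png

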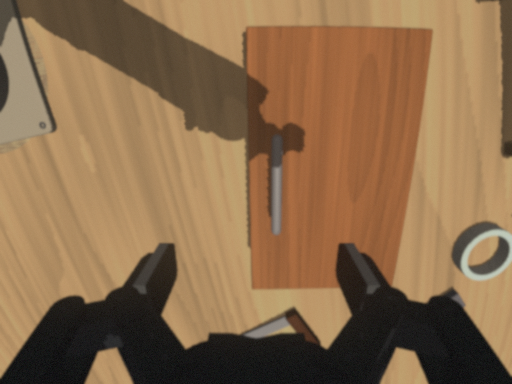

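```bash
python3 -m jog '0 0 0 0 0 0 1;0 0 0 0 0 0 1'
python3 - <<'E'
from h import *
s,d=get('wrist','w2'); P=cloud(s,d)
print(s['eef_pos'],s['tool_rot'],s['qpos'],s['qd'].round(3))
m=(P[...,2]>115)&(P[...,2]<145)&(np.hypot(P[...,0]-403,P[...,1]+199)<80)
q=P[m]; print(len(q),q[:,2].max(),cv2.minAreaRect(q[:,:2].astype(np.float32)))
print(rel(pose((404.5,-199,150),80.8)))
E
```

```text
clock: 2.5
eef_pos: [388.8, -177.1, 236.4]
tool_rot: [-3.142, -0.001, 1.41]
force: [0.5, -0.2, 0.2]
width: 85.1
[ 388.81166961 -177.10716722  236.44412259] [-3.14154458e+00 -5.08274346e-04  1.41029851e+00] [-0.11248254  0.30516505  0.61710825  2.06329823 -0.23607421  0.84103562
  0.48104516] [ 0.003 -0.     0.006 -0.001  0.    -0.001  0.002]
998 135.2111802625266 ((405.772705078125, -199.693603515625), (108.28239440917969, 11.01003360748291), 80.76441955566406)
[-19.   19.   86.5   0.   -0.   -0. ]
```

```bash
python3 -m jog '-19 19 40 0 0 0 1;-19 19 80 0 0 0 1;-19 19 100 0 0 0 1;-19 19 115 0 0 0 1;-19 19 126 0 0 0 1;-19 19 126 0 0 0 1;-19 19 126 0 0 0 1'
python3 - <<'E'
from h import *
s,d=get('wrist','w3')
print(s['eef_pos'],s['force'],s['qpos'])
s,d=get('scene','s3')
E
```

```text
clock: 3.42
eef_pos: [404.5, -200.4, 110.9]
tool_rot: [3.141, 0.0, 1.408]
force: [-0.3, 0.1, -0.4]
width: 85.6
[ 404.47413881 -200.3815826   110.89508131] [-0.33764669  0.11097009 -0.37026472] [ 0.08059547  0.5402432   0.45664646  2.15250896 -0.45647958  0.54073377
  0.71433501]
```

View pics/w3.png

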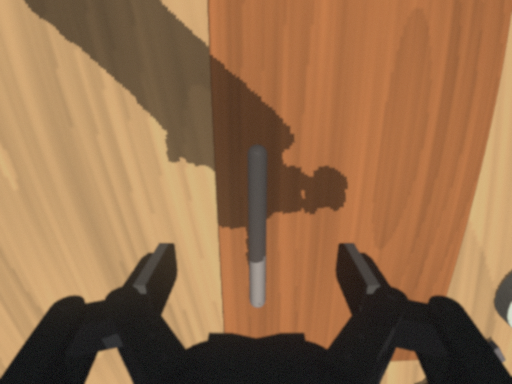

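View pics/s3.png

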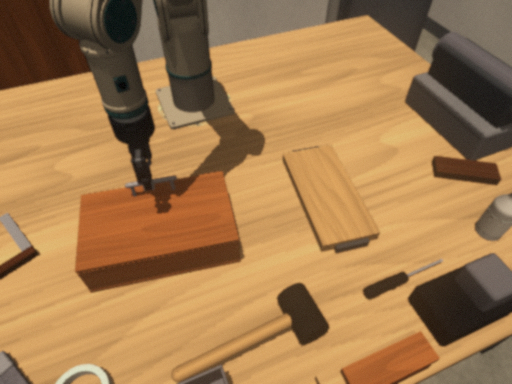

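```bash
python3 -m jog '0 0 0 0 0 0 0;0 0 0 0 0 0 -0.5;0 0 0 0 0 0 -1;0 0 0 0 0 0 -1;0 0 0 0 0 0 -1'
python3 - <<'E'
from h import *
s=ctrl.read_state(); print(s['eef_pos'],s['force'],s['tool_rot'],s['width'])
E
```

```text
clock: 4.15
eef_pos: [404.0, -200.3, 110.4]
tool_rot: [-3.142, 0.0, 1.407]
force: [0.1, 0.1, -0.5]
width: 0.1
[ 404.02748484 -200.31902841  110.43786151] [ 0.07072088  0.06216975 -0.5451058 ] [-3.14157198e+00  2.79275880e-05  1.40724862e+00] 0.08673968561360358
```

```bash
python3 - <<'E'
from h import *
s,d=get('wrist','w4'); P=cloud(s,d)
m=(P[...,2]>108)&(P[...,2]<150)&(np.hypot(P[...,0]-404,P[...,1]+199)<80)
q=P[m]; print(len(q),cv2.minAreaRect(q[:,:2].astype(np.float32)))
for v in (170,200,220,240,260): print(v,P[v,257].round(1))
s,d=get('scene'); cv2.imwrite('pics/s4.png',cv2.resize(d['image'][100:260,60:260,::-1],(800,640))[:600])
E
```

```text
1725 ((403.46380615234375, -198.44110107421875), (108.27862548828125, 23.90558624267578), 71.8243637084961)
170 [ 411.6 -158.7  132.7]
200 [ 408.8 -175.9  133.7]
220 [ 406.8 -188.2  133.8]
240 [ 406.6 -189.3  155. ]
260 [ 406.6 -189.1  173.7]
```

View pics/w4.png

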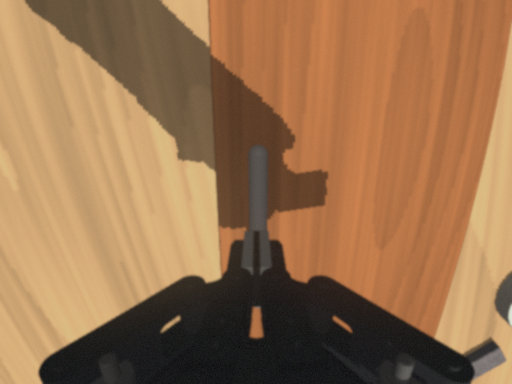

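View pics/s4.png

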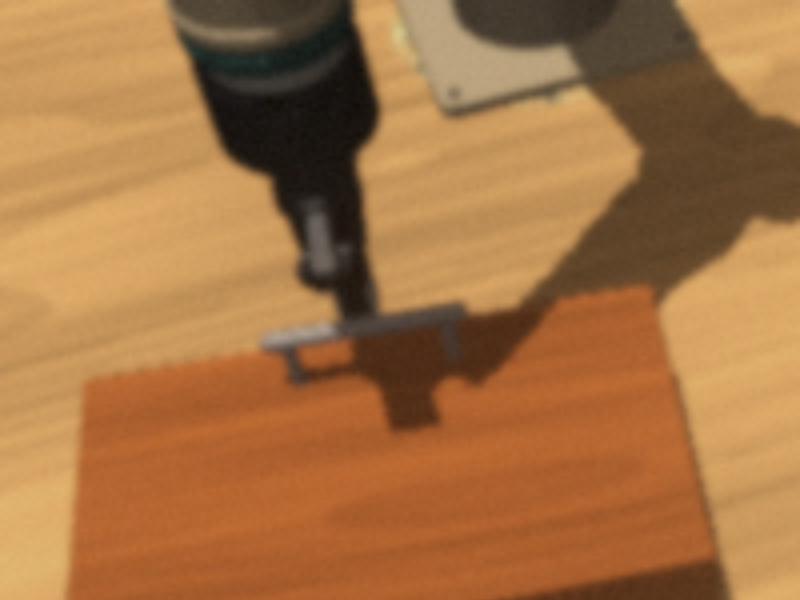

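```bash
python3 - <<'E'
import cv2
a=cv2.imread('pics/w4.png'); cv2.imwrite('pics/w4z.png',cv2.resize(a[130:300,180:340],(560,595),interpolation=cv2.INTER_CUBIC))
E
```

```text
(no output)
```

View pics/w4z.png

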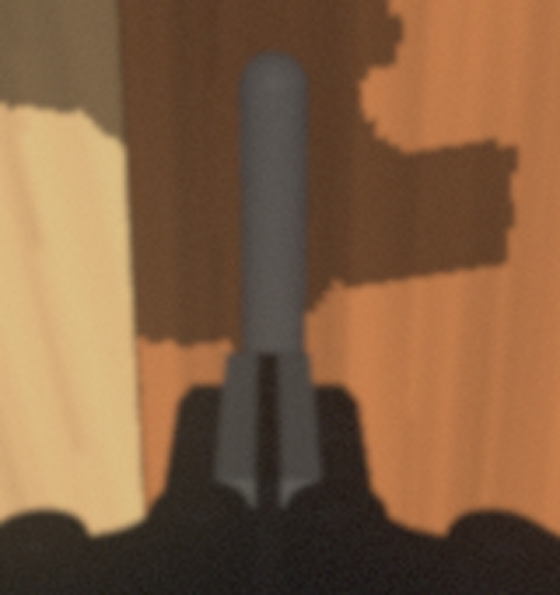

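```bash
python3 - <<'E'
from h import *
s,d=get('wrist'); P=cloud(s,d); Z=d['z_map']
for v in (224,228,230,232,234,236,240,250,262):
    print(v,[ (u,P[v,u].round(0).tolist()) for u in (246,250,257,264,268)])
t=(P-s['eef_pos'])@Rt(s)
for v in (232,240,250,262): print(v,t[v,250].round(1),t[v,264].round(1))
print(s['eef_pos'],s['width'],s['torque'])
E
```

```text
224 [(246, [395.0, -210.0, 93.0]), (250, [402.0, -192.0, 130.0]), (257, [406.0, -191.0, 134.0]), (264, [410.0, -192.0, 133.0]), (268, [411.0, -212.0, 93.0])]
228 [(246, [395.0, -213.0, 93.0]), (250, [402.0, -194.0, 131.0]), (257, [406.0, -194.0, 133.0]), (264, [410.0, -195.0, 133.0]), (268, [411.0, -216.0, 92.0])]
230 [(246, [394.0, -214.0, 94.0]), (250, [401.0, -196.0, 130.0]), (257, [406.0, -194.0, 134.0]), (264, [410.0, -196.0, 132.0]), (268, [411.0, -217.0, 93.0])]
232 [(246, [401.0, -188.0, 147.0]), (250, [403.0, -189.0, 146.0]), (257, [407.0, -189.0, 147.0]), (264, [410.0, -190.0, 147.0]), (268, [412.0, -190.0, 147.0])]
234 [(246, [401.0, -188.0, 150.0]), (250, [403.0, -188.0, 149.0]), (257, [407.0, -189.0, 149.0]), (264, [410.0, -189.0, 150.0]), (268, [412.0, -190.0, 149.0])]
236 [(246, [401.0, -188.0, 151.0]), (250, [403.0, -189.0, 151.0]), (257, [nan, nan, nan]), (264, [410.0, -189.0, 152.0]), (268, [412.0, -190.0, 151.0])]
240 [(246, [401.0, -188.0, 156.0]), (250, [403.0, -188.0, 156.0]), (257, [407.0, -189.0, 156.0]), (264, [410.0, -190.0, 155.0]), (268, [412.0, -190.0, 155.0])]
250 [(246, [401.0, -188.0, 166.0]), (250, [403.0, -189.0, 165.0]), (257, [407.0, -188.0, 166.0]), (264, [410.0, -190.0, 164.0]), (268, [412.0, -190.0, 165.0])]
262 [(246, [402.0, -188.0, 175.0]), (250, [403.0, -189.0, 175.0]), (257, [407.0, -189.0, 175.0]), (264, [410.0, -189.0, 175.0]), (268, [411.0, -190.0, 175.0])]
232 [ 11.2  -3.1 -35.9] [ 11.6   4.5 -36.6]
240 [ 12.   -2.9 -46. ] [ 11.3   4.3 -44.8]
250 [ 11.2  -2.7 -54.2] [ 11.    4.1 -53.8]
262 [ 11.4  -2.5 -64.7] [ 11.7   3.8 -65. ]
[ 404.0117368  -200.32116278  110.4271389 ] -0.16193179927194398 [ 0.00318877 -0.07217292 -0.00188412]
```

```bash
python3 - <<'E'
from h import *
s,d=get('scene'); P=cloud(s,d)
for v in range(160,192,2):
    print(v,[ P[v,u].round(0).tolist() for u in (144,147,150,153)])
s,d=get('wrist'); 
E
```

```text
160 [[421.0, -200.0, 207.0], [420.0, -195.0, 204.0], [423.0, -189.0, 204.0], [207.0, -178.0, -2.0]]
162 [[450.0, -201.0, 229.0], [450.0, -196.0, 227.0], [414.0, -190.0, 191.0], [215.0, -180.0, -2.0]]
164 [[460.0, -202.0, 234.0], [459.0, -197.0, 231.0], [421.0, -191.0, 192.0], [222.0, -182.0, -3.0]]
166 [[465.0, -203.0, 234.0], [466.0, -198.0, 232.0], [431.0, -193.0, 196.0], [231.0, -183.0, -1.0]]
168 [[465.0, -204.0, 229.0], [468.0, -199.0, 229.0], [437.0, -194.0, 197.0], [nan, nan, nan]]
170 [[462.0, -206.0, 221.0], [458.0, -200.0, 214.0], [445.0, -195.0, 200.0], [403.0, -189.0, 155.0]]
172 [[436.0, -207.0, 190.0], [416.0, -202.0, 168.0], [420.0, -196.0, 169.0], [411.0, -190.0, 157.0]]
174 [[417.0, -209.0, 165.0], [416.0, -203.0, 162.0], [417.0, -197.0, 161.0], [414.0, -192.0, 155.0]]
176 [[410.0, -210.0, 153.0], [417.0, -204.0, 158.0], [419.0, -199.0, 157.0], [413.0, -193.0, 149.0]]
178 [[409.0, -212.0, 146.0], [419.0, -206.0, 153.0], [420.0, -200.0, 153.0], [414.0, -194.0, 143.0]]
180 [[402.0, -213.0, 132.0], [404.0, -207.0, 132.0], [406.0, -201.0, 132.0], [409.0, -195.0, 132.0]]
182 [[406.0, -214.0, 132.0], [409.0, -208.0, 132.0], [411.0, -202.0, 131.0], [413.0, -196.0, 130.0]]
184 [[410.0, -216.0, 129.0], [410.0, -210.0, 127.0], [412.0, -204.0, 126.0], [381.0, -198.0, 90.0]]
186 [[381.0, -218.0, 92.0], [385.0, -212.0, 94.0], [386.0, -205.0, 92.0], [388.0, -199.0, 92.0]]
188 [[386.0, -219.0, 91.0], [388.0, -213.0, 90.0], [392.0, -207.0, 93.0], [393.0, -200.0, 91.0]]
190 [[391.0, -220.0, 91.0], [395.0, -214.0, 92.0], [399.0, -208.0, 93.0], [400.0, -202.0, 92.0]]
```

```bash
python3 -m jog '0 0 -20 0 0 0 -1;0 0 -20 0 0 0 1;0 0 -20 0 0 0 1;0 0 -20 0 0 0 1;0 0 0 0 0 0 1;0 0 20 0 0 0 1;0 0 37 0 0 0 1;0 0 37 0 0 0 1'
python3 - <<'E'
from h import *
s,d=get('wrist','w5'); P=cloud(s,d)
print(s['eef_pos'],s['force'],s['width'])
E
```

```text
clock: 5.4
eef_pos: [402.9, -199.9, 72.3]
tool_rot: [-3.138, -0.001, 1.407]
force: [0.2, 0.6, 0.2]
width: 85.5
[ 402.88863613 -199.85651508   72.30878281] [0.20567025 0.61721768 0.17787259] 85.51142327619621
```

View pics/w5.png

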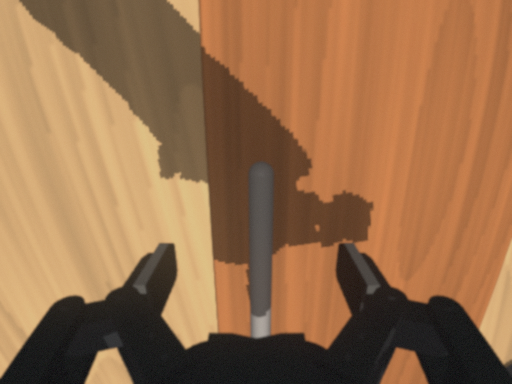

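```bash
python3 -m jog '0 1.5 0 0 0 0 0;0 1.5 0 0 0 0 -0.5;0 1.5 0 0 0 0 -1;0 1.5 0 0 0 0 -1;0 1.5 0 0 0 0 -1;0 1.5 0 0 0 0 -1'
python3 - <<'E'
from h import *
s,d=get('wrist','w6')
print(s['eef_pos'],s['force'],s['width'],s['tool_rot'])
E
```

```text
clock: 6.2
eef_pos: [405.1, -200.4, 73.7]
tool_rot: [-3.141, -0.0, 1.407]
force: [-2.5, 0.7, 5.5]
width: 9.2
[ 405.09500885 -200.39485528   73.69050454] [-2.46612609  0.74523202  5.53328067] 9.233291511629321 [-3.14113455e+00 -3.82166297e-04  1.40725524e+00]
```

```bash
python3 - <<'E'
from h import *
a=cv2.imread('pics/w6.png'); cv2.imwrite('pics/w6z.png',cv2.resize(a[160:330,180:340],(560,595),interpolation=cv2.INTER_CUBIC))
s,d=get('wrist'); P=cloud(s,d);t=(P-s['eef_pos'])@Rt(s)
for v in range(230,300,6): print(v,P[v,250].round(0),t[v,242].round(0),t[v,257].round(0),t[v,272].round(0))
E
```

```text
230 [ 407. -176.  133.] [ 12.  -7. -35.] [ 25.   1. -60.] [ 11.   9. -34.]
236 [ 406. -179.  133.] [ 12.  -7. -41.] [ 22.   1. -60.] [ 12.   9. -41.]
242 [ 406. -181.  134.] [ 11.  -7. -47.] [nan nan nan] [ 11.   8. -47.]
248 [ 405. -185.  133.] [ 12.  -7. -53.] [ 16.   1. -60.] [ 11.   8. -52.]
254 [ 405. -188.  133.] [ 12.  -6. -59.] [ 13.   1. -60.] [ 11.   8. -57.]
260 [ 404. -191.  133.] [ 11.  -6. -63.] [  9.   1. -59.] [ 12.   7. -63.]
266 [ 403. -194.  133.] [ 11.  -6. -68.] [  6.   1. -60.] [ 11.   7. -68.]
272 [ 403. -198.  133.] [  8.  -6. -67.] [  2.   1. -59.] [  8.   7. -68.]
278 [ 402. -201.  133.] [  7.  -6. -71.] [ -0.   1. -61.] [ 12.   7. -77.]
284 [ 402. -204.  134.] [  6.  -6. -73.] [ -4.   1. -60.] [ 11.   7. -79.]
290 [ 401. -208.  133.] [  3.  -6. -73.] [ -8.   1. -59.] [  8.   7. -79.]
296 [ 400. -212.  133.] [  1.  -6. -75.] [-11.   1. -60.] [  3.   7. -77.]
```

View pics/w6z.png

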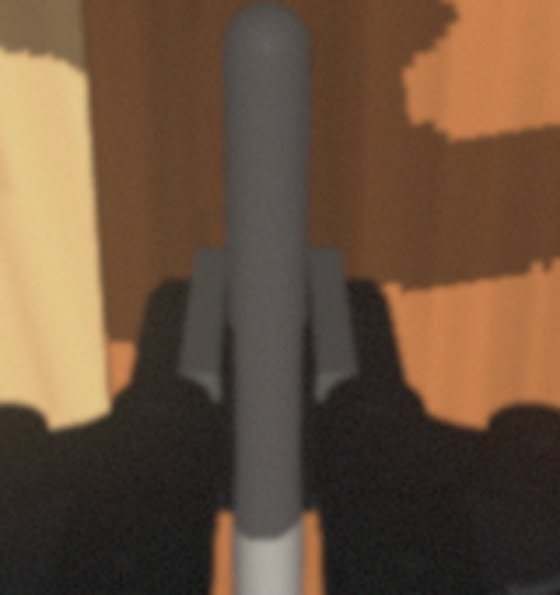

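```bash
python3 - <<'E'
from h import *
s,d=get('wrist'); P=cloud(s,d);t=(P-s['eef_pos'])@Rt(s)
for z in range(-170,-35,8):
    m=(abs(t[...,2]-z)<4)&(np.abs(t[...,1])<80)&(t[...,0]<14)&(P[...,2]>138)
    y=t[m]
    if len(y): print(z,y[:,1].min().round(),y[:,1].max().round(),y[:,0].max().round())
E
```

```text
-130 -59.0 60.0 14.0
-122 -63.0 64.0 14.0
-114 -62.0 62.0 14.0
-106 -58.0 58.0 14.0
-98 -51.0 53.0 14.0
-90 -46.0 47.0 14.0
-82 -40.0 41.0 14.0
-74 -36.0 36.0 14.0
-66 -14.0 14.0 12.0
```

```bash
cat > arc.py <<'E'
from h import *
b=np.radians(-9.4); X=np.array([np.cos(b),np.sin(b),0]); Zv=np.array([0,0,1.])
R0=R.from_euler('xyz',[np.pi,0,np.radians(80.6)]).as_matrix()
bar0=np.array([405.1,-200.4,128.2]); g=np.array([0,.7,-54.5])
def T(th,tau):
    t=np.radians(th); d=lambda t:165*(-np.cos(t)*X+np.sin(t)*Zv)+43*(np.sin(t)*X+np.cos(t)*Zv)
    Rm=R0@R.from_rotvec([np.radians(tau),0,0]).as_matrix()
    return bar0+d(t)-d(0)-Rm@g, Rm
E
python3 - <<'E'
from arc import *
L=[(0,0)]+[(th,th/3) for th in range(6,103,6)]
for k in (0,5,10,13):
    for a in L[k+1:k+7]: print(L[k],a,relc(T(*a),T(*L[k])),T(*a)[0].round())
E
```

```text
(0, 0) (6, 2.0) [  0.    3.5 -17.1   2.   -0.    0. ] [ 408. -201.   91.]
(0, 0) (12, 4.0) [  0.    8.7 -33.5   4.   -0.   -0. ] [ 413. -202.  107.]
(0, 0) (18, 6.0) [  0.   15.7 -49.3   6.   -0.    0. ] [ 420. -203.  123.]
(0, 0) (24, 8.0) [ -0.   24.2 -64.    8.   -0.   -0. ] [ 428. -204.  138.]
(0, 0) (30, 10.0) [ -0.   34.2 -77.7  10.    0.    0. ] [ 438. -206.  151.]
(0, 0) (36, 12.0) [ -0.   45.5 -90.1  12.   -0.    0. ] [ 449. -208.  164.]
(30, 10.0) (36, 12.0) [ -0.    9.  -14.2   2.   -0.    0. ] [ 449. -208.  164.]
(30, 10.0) (42, 14.0) [  0.   19.4 -27.2   4.   -0.   -0. ] [ 462. -210.  175.]
(30, 10.0) (48, 16.0) [ -0.   31.1 -39.    6.   -0.    0. ] [ 475. -212.  184.]
(30, 10.0) (54, 18.0) [  0.   43.9 -49.3   8.   -0.   -0. ] [ 489. -214.  192.]
(30, 10.0) (60, 20.0) [ -0.   57.8 -58.1  10.   -0.   -0. ] [ 504. -217.  199.]
(30, 10.0) (66, 22.0) [  0.   72.4 -65.3  12.   -0.    0. ] [ 520. -219.  203.]
(60, 20.0) (66, 22.0) [ 0.  13.2 -9.6  2.   0.   0. ] [ 520. -219.  203.]
(60, 20.0) (72, 24.0) [  0.   27.3 -17.7   4.    0.    0. ] [ 535. -222.  206.]
(60, 20.0) (78, 26.0) [  0.   42.1 -24.1   6.    0.    0. ] [ 551. -225.  207.]
(60, 20.0) (84, 28.0) [  0.   57.5 -28.8   8.    0.    0. ] [ 567. -227.  206.]
(60, 20.0) (90, 30.0) [  0.   73.3 -31.7  10.    0.    0. ] [ 583. -230.  203.]
(60, 20.0) (96, 32.0) [  0.   89.2 -32.8  12.    0.    0. ] [ 598. -232.  199.]
(78, 26.0) (84, 28.0) [ 0.  14.8 -6.3  2.   0.  -0. ] [ 567. -227.  206.]
(78, 26.0) (90, 30.0) [ -0.   30.2 -10.8   4.   -0.   -0. ] [ 583. -230.  203.]
(78, 26.0) (96, 32.0) [  0.   46.  -13.6   6.   -0.   -0. ] [ 598. -232.  199.]
(78, 26.0) (102, 34.0) [  0.   61.9 -14.6   8.   -0.    0. ] [ 613. -235.  193.]
```

```bash
python3 -m jog '0 3.5 -17 2 0 0 -1;0 8.7 -33.5 4 0 0 -1;0 15.7 -49.3 6 0 0 -1;0 24.2 -64 8 0 0 -1;0 34.2 -77.7 10 0 0 -1;0 34.2 -77.7 10 0 0 -1'
python3 - <<'E'
from arc import *
s,d=get('scene','s7')
print(s['eef_pos'],T(30,10)[0],s['force'],s['torque'],s['width'],s['qpos'])
E
```

```text
clock: 7.1
eef_pos: [437.2, -205.5, 151.3]
tool_rot: [-2.962, -0.001, 1.408]
force: [-4.5, 0.5, 1.8]
width: 9.3
[ 437.24352535 -205.53156765  151.33252198] [ 438.10342093 -205.8636809   151.38862355] [-4.4829967   0.49145123  1.82358315] [0.16404166 1.02221381 0.0445038 ] 9.304900867170478 [-0.01523429  0.62125443  0.57716     1.87053608 -0.33104154  0.93547498
  0.56161094]
```

View pics/s7.png

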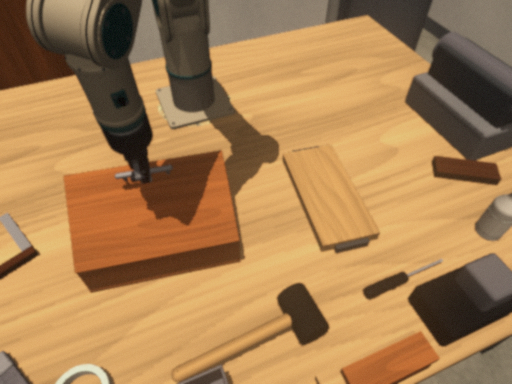

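Lid is rising (its near-robot edge at rows 155–185 is up, bar at (145,174) in the jaws). Continue.

```bash
python3 -m jog '0 9 -14.2 2 0 0 -1;0 19.4 -27.2 4 0 0 -1;0 31.1 -39 6 0 0 -1;0 43.9 -49.3 8 0 0 -1;0 57.8 -58.1 10 0 0 -1;0 57.8 -58.1 10 0 0 -1'
python3 - <<'E'
from arc import *
s,d=get('scene','s8')
print(s['eef_pos'],T(60,20)[0],s['force'],s['torque'],s['width'],s['qpos'],s['tool_rot'])
E
```

```text
clock: 7.9
eef_pos: [504.8, -216.6, 200.3]
tool_rot: [-2.789, -0.001, 1.408]
force: [-3.3, 3.4, 15.1]
width: 9.1
[ 504.77601928 -216.62910021  200.34925628] [ 504.19250138 -216.80465723  198.62035789] [-3.27853344  3.44271185 15.09012709] [ 0.76049051  1.33950607 -0.13812526] 9.135351853732793 [ 0.00245493  0.76162953  0.59024588  1.46669187 -0.27948381  1.36383381
  0.4659931 ] [-2.78923483e+00 -9.81106404e-04  1.40761200e+00]
```

View pics/s8.png

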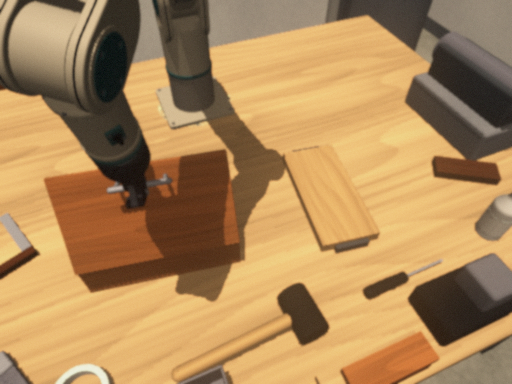

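```bash
python3 -m jog '0 12.2 -12.4 2 0 0 -1;0 26.3 -20.5 4 0 0 -1;0 41.1 -27 6 0 0 -1;0 41.1 -27 6 0 0 -1'
python3 - <<'E'
from arc import *
s,d=get('scene','s9')
print(s['eef_pos'],T(78,26)[0],s['force'],s['torque'],s['width'],s['qpos'],s['tool_rot'])
E
```

```text
clock: 8.45
eef_pos: [553.9, -224.9, 208.5]
tool_rot: [-2.688, -0.0, 1.409]
force: [0.5, 0.6, -0.6]
width: 8.6
[ 553.93803328 -224.89447076  208.52783587] [ 551.34406514 -224.61054799  206.85714111] [ 0.51357033  0.5714209  -0.59287617] [-0.02216817 -0.74698222 -0.00188398] 8.55587547599264 [ 0.0472543   0.89649134  0.57498757  1.18133727 -0.28030124  1.60381856
  0.42294513] [-2.68843286e+00 -1.31304958e-04  1.40860397e+00]
```

View pics/s9.png

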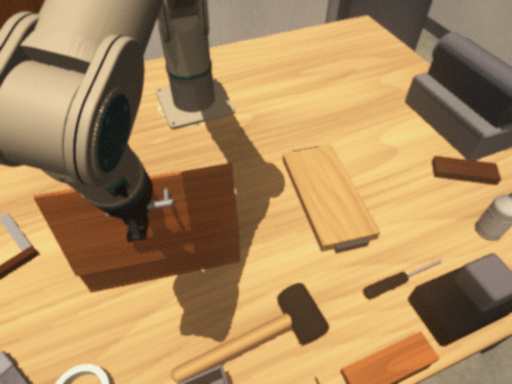

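```bash
python3 -m jog '0 14.8 -6.3 2 0 0 -1;0 30.2 -10.8 4 0 0 -1;0 46 -13.6 6 0 0 -1;0 46 -13.6 6 0 0 -1'
python3 - <<'E'
from arc import *
s,d=get('scene','s10')
print(s['eef_pos'],T(96,32)[0],s['force'],s['torque'],s['width'],s['qpos'],s['tool_rot'])
s,d=get('wrist','w10')
E
```

```text
clock: 9.0
eef_pos: [601.4, -232.5, 200.5]
tool_rot: [-2.587, -0.001, 1.409]
force: [2.8, -0.1, -0.6]
width: 8.6
[ 601.37104287 -232.4885645   200.50096745] [ 598.01175971 -232.33633472  198.95371106] [ 2.84215837 -0.09379074 -0.64820693] [-0.05055796 -1.56289923 -0.05301912] 8.614228903897432 [ 0.10828423  1.0637295   0.55544135  0.8503538  -0.29712974  1.8499683
  0.37111916] [-2.58686398e+00 -6.01059523e-04  1.40920579e+00]
```

View pics/s10.png

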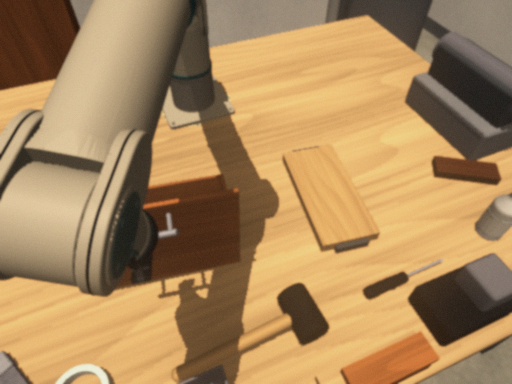

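View pics/w10.png

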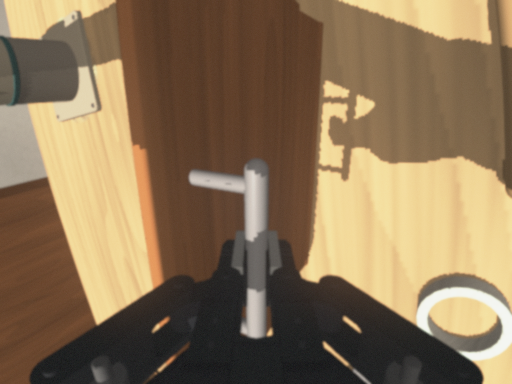

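```bash
python3 - <<'E'
from arc import *
s,d=get('scene'); P=cloud(s,d)
q=P[215:260,190:232].reshape(-1,3); q=q[~np.isnan(q[:,0])]
c=q.mean(0); n=np.linalg.svd(q-c)[2][2]; n*=np.sign(n@X); print(c,n, 'theta',90-np.degrees(np.arcsin(n[2])), 'yaw',np.degrees(np.arctan2(n[1],n[0])), (q-c)@n.T if 0 else np.std((q-c)@n))
E
```

```text
[ 597.65931832 -126.28776895  133.36595024] [ 0.97801397 -0.16336813 -0.12961296] theta 97.44722754442081 yaw -9.483171915318 1.5135632332496045
```

```bash
python3 -m jog '0 0 0 0 0 0 -0.55;0 0 0 0 0 0 -0.55;0 0 0 0 0 0 -0.55;0 0 -8 0 0 0 -0.55;0 0 -16 0 0 0 -0.55;0 0 -24 0 0 0 -0.55;0 0 -34 0 0 0 -0.55;0 0 -34 0 0 0 -0.55'
python3 - <<'E'
from arc import *
s,d=get('scene','s11'); P=cloud(s,d)
print(s['eef_pos'],s['force'],s['width'])
q=P[215:260,190:232].reshape(-1,3); q=q[~np.isnan(q[:,0])]
c=q.mean(0); n=np.linalg.svd(q-c)[2][2]; n*=np.sign(n@X); print('theta',90-np.degrees(np.arcsin(n[2])))
s,d=get('wrist','w11')
E
```

```text
clock: 10.15
eef_pos: [617.6, -235.9, 231.2]
tool_rot: [-2.585, 0.0, 1.408]
force: [0.8, -0.0, 0.3]
width: 19.3
[ 617.60500072 -235.93859524  231.15881575] [ 0.75657369 -0.01095155  0.27354314] 19.30128154754039
theta 100.7193236941817
```

View pics/w11.png

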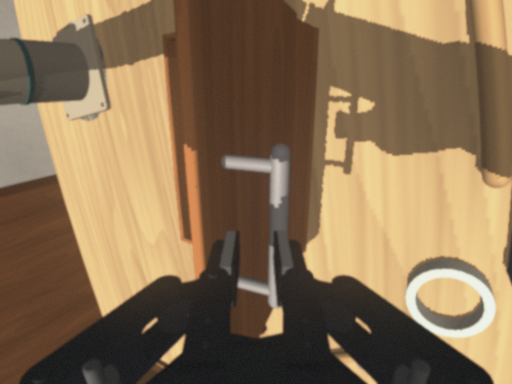

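```bash
python3 -m jog '0 0 -25 0 0 0 -0.55;0 0 -50 0 0 0 -0.55;0 0 -75 0 0 0 -0.55;0 0 -75 0 0 0 -0.55'
python3 - <<'E'
from arc import *
s,d=get('scene','s12'); 
print(s['eef_pos'],s['force'],s['width'],s['tool_rot'],s['qpos'])
s,d=get('wrist','w12')
s,d=get('top','t12')
E
```

```text
clock: 10.75
eef_pos: [679.3, -241.8, 337.4]
tool_rot: [-2.838, 0.037, 1.397]
force: [0.6, -0.6, -0.3]
width: 19.7
[ 679.31955611 -241.77350025  337.37323469] [ 0.60887651 -0.59047488 -0.31654792] 19.66077646720502 [-2.83818026  0.03680473  1.39668681] [ 0.10984209  0.99420173  0.73520078  0.55917247 -0.46908629  1.9806262
  0.33360272]
```

View pics/w12.png

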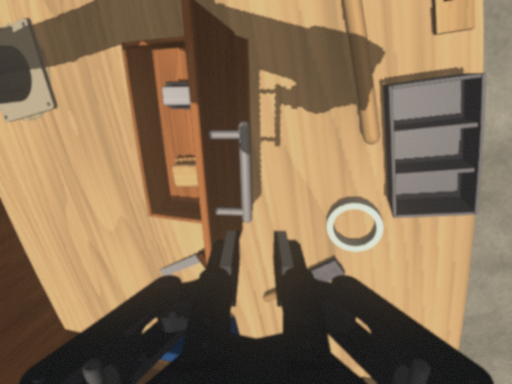

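View pics/t12.png

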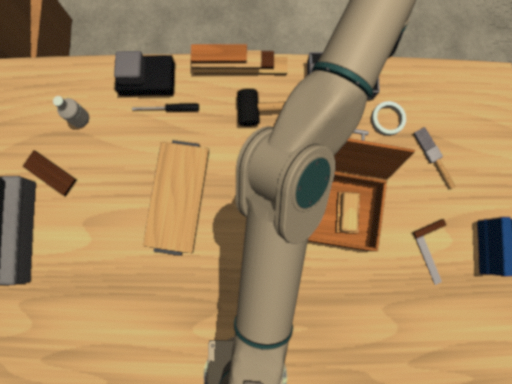

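```bash
python3 - <<'E'
from arc import *
print(rel(pose((460,-165,330),80.6)))
E
```

```text
[  37.4 -216.6   74.8  -17.4    2.1   -0.9]
```

```bash
python3 -m jog '7 -36 12 -4 0.5 0 -0.55;15 -80 28 -8 1 0 0;22 -125 43 -12 1.5 -0.5 1;30 -170 59 -16 2 -0.9 1;37 -216 75 -17.4 2.1 -0.9 1;37 -216 75 -17.4 2.1 -0.9 1;37 -216 75 -17.4 2.1 -0.9 1'
python3 - <<'E'
from arc import *
s,d=get('wrist','w13'); P=cloud(s,d); np.save('w13.npy',P)
print(s['eef_pos'],s['force'],s['width'],s['tool_rot'],s['qpos'])
E
```

```text
clock: 11.78
eef_pos: [460.3, -164.5, 327.1]
tool_rot: [-3.136, -0.007, 1.407]
force: [1.1, -0.2, -0.2]
width: 85.2
[ 460.32897777 -164.54529719  327.14117066] [ 1.12362323 -0.16909378 -0.16249083] 85.20516202598277 [-3.13566666 -0.00657206  1.40669584] [-0.33506366  0.35901426  0.87779882  1.7731024  -0.30402447  1.15880163
  0.47329437]
```

View pics/w13.png

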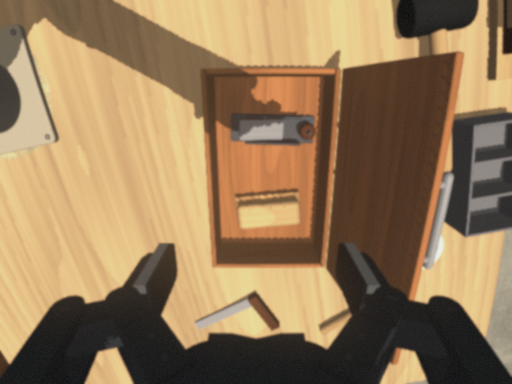

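```bash
python3 - <<'E'
from arc import *
P=np.load('w13.npy'); im=cv2.imread('pics/w13.png')
def fit(m,n):
    q=P[m]; r=cv2.minAreaRect(q[:,:2].astype(np.float32)); print(n,len(q),q[:,2].max(),q[:,:2].mean(0),r); return r
v,u=np.mgrid[:384,:512]
fit((u>220)&(u<322)&(v>106)&(v<152)&(P[...,2]>14)&(P[...,2]<65),'plane')
fit((u>220)&(u<322)&(v>106)&(v<152)&(P[...,2]>28)&(P[...,2]<65),'plane hi')
fit((u>220)&(u<315)&(v>180)&(v<235)&(P[...,2]>16)&(P[...,2]<65),'sander')
fit((u>290)&(u<325)&(v>110)&(v<150)&(P[...,2]>44)&(P[...,2]<65),'knob')
fit((u>190)&(u<345)&(v>60)&(v<275)&(P[...,2]>78)&(P[...,2]<92),'rim')
for a in [(240,128),(262,115),(262,130),(262,142),(306,130),(260,170),(230,128),(314,118)]: print(a,P[a[1],a[0]].round(0))
a=im[90:170,205:345]; cv2.imwrite('pics/w13z.png',cv2.resize(a,None,fx=5,fy=5,interpolation=cv2.INTER_CUBIC))
E
```

```text
plane 2491 59.103951067415835 [ 490.28349513 -143.4224743 ] ((496.6279602050781, -146.6541290283203), (56.65713882446289, 156.87193298339844), 74.59647369384766)
plane hi 1499 59.103951067415835 [ 485.42634792 -142.74498835] ((505.57110595703125, -147.85159301757812), (52.58485412597656, 139.47743225097656), 73.29586029052734)
sander 2061 51.49496842283639 [ 461.42307208 -278.49193563] ((476.4180603027344, -291.62744140625), (82.13990020751953, 154.1498565673828), 74.03266143798828)
knob 254 56.11649481409955 [ 538.85978593 -153.47225195] ((543.3291015625, -155.90037536621094), (45.334529876708984, 59.799312591552734), 74.5420150756836)
rim 4005 91.97087724815182 [ 482.41756643 -192.65386598] ((472.66107177734375, -210.9789581298828), (319.5038146972656, 197.9333953857422), 80.74482727050781)
(240, 128) [ 439. -131.   57.]
(262, 115) [ 476. -118.   41.]
(262, 130) [ 472. -141.   45.]
(262, 142) [ 469. -160.   42.]
(306, 130) [ 540. -150.   55.]
(260, 170) [ 457. -215.    7.]
(230, 128) [ 418. -133.    6.]
(314, 118) [ 561. -138.   17.]
```

View pics/w13z.png

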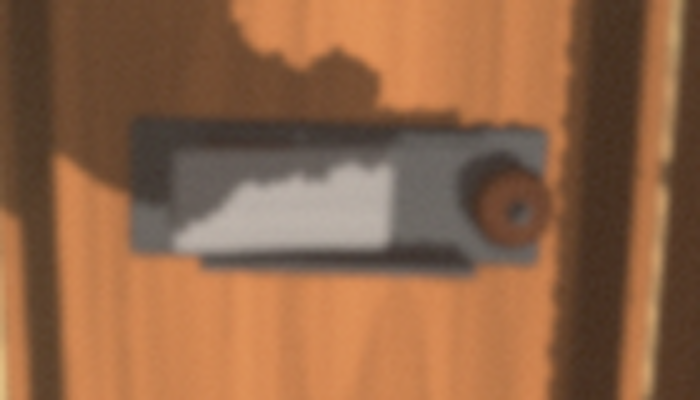

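```bash
cat >> h.py <<'E'
def ray(s,d,uv,z):
    h=384; f=h/2/np.tan(np.radians(d['vertical_fov'])/2)
    K=np.array([[f,0,d['cx']],[0,f,d['cy']],[0,0,1.]])
    n=cv2.undistortPoints(np.array(uv,float).reshape(-1,1,2),K,np.array([d['k1'],0,0,0.])).reshape(-1,2)
    D=np.c_[n,np.ones(len(n))]
    if 'hand_eye' in d:
        M=Rt(s)@d['hand_eye'][:3,:3]; o=Rt(s)@d['hand_eye'][:3,3]+s['eef_pos']
    else:
        M=d['extrinsics'][:3,:3].T; o=-M@d['extrinsics'][:3,3]
    D=D@M.T; return o+D*((z-o[2])/D[:,2])[:,None]
E
python3 - <<'E'
from arc import *
s,d=get('wrist')
q=ray(s,d,[(231.4,114),(231.4,140.4),(314,142.4),(314.4,116)],20); print(q.round(1))
c=q.mean(0); print(c, np.degrees(np.arctan2(*(q[3]+q[2]-q[0]-q[1])[1::-1])), np.linalg.norm(q[3]-q[0]),np.linalg.norm(q[2]-q[3]))
k=ray(s,d,[(306.5,131.5)],55); print(k, np.degrees(np.arctan2(*(k[0]-c)[1::-1])),np.linalg.norm((k[0]-c)[:2]))
P=cloud(s,d); m=np.zeros(P.shape[:2],bool); m[116:141,234:308]=1
m&=(P[...,2]>36)&(P[...,2]<52)
Q=P[m]; b=(Q-c)@np.array([np.cos(np.radians(-9.5)),np.sin(np.radians(-9.5)),0]); w=(Q-c)@np.array([np.sin(np.radians(9.5)),np.cos(np.radians(9.5)),0])
print(np.percentile(b,[1,50,99]),np.percentile(w,[1,50,99]))
E
```

```text
[[ 426.8 -110.3   20. ]
 [ 418.6 -153.5   20. ]
 [ 556.8 -179.2   20. ]
 [ 562.  -135.4   20. ]]
[ 491.03236608 -144.60318051   20.        ] -10.529159173059185 137.48173625473623 44.094161829010666
[[ 541.02191411 -153.29585245   55.        ]] -9.86451364504101 50.73970296791617
[-42.17752758 -11.02285174  49.91749666] [-14.89487686   5.19990306  22.50902997]
```

```bash
python3 - <<'E'
from arc import *
print(rel(pose((489,-144.3,300),170)))
E
python3 -m jog '2 3 3 0 0 -10 1;4 6 7 0 0 -20 1;6 10 10 0 0 -30 1;8 13 13 0 0 -40 1;10 16 16 0 0 -50 1;12 19 20 0 0 -60 1;14 22 24 0 0 -70 1;16 25 27 0 0 -80 1'
python3 - <<'E'
from arc import *
s=ctrl.read_state();print(s['eef_pos'],s['qpos'],s['tool_rot'])
print(rel(pose((489,-144.3,200),170)))
E
```

```text
[ 24.8  24.3  26.9  -0.1  -0.5 -89.4]
clock: 12.88
eef_pos: [488.2, -153.3, 299.0]
tool_rot: [3.138, -0.009, 2.808]
force: [0.4, 0.6, -0.5]
width: 85.5
[ 488.17723742 -153.30271489  298.98389229] [-0.09734409  0.35691948  0.4901139   1.75918301 -0.19169233  1.08119419
  1.69633858] [ 3.13757473 -0.00865706  2.80842225]
[ 1.3  8.4 99.   0.3 -0.5 -9.1]
```

```bash
python3 -m jog '1 8 40 0.3 -0.5 -9.1 1;1 8 80 0.3 -0.5 -9.1 1;1 8 99 0.3 -0.5 -9.1 1;1 8 99 0.3 -0.5 -9.1 1;1 8 99 0.3 -0.5 -9.1 1'
python3 - <<'E'
from arc import *
s,d=get('wrist','w14'); P=cloud(s,d); np.save('w14.npy',P)
print(s['eef_pos'],s['qpos'],s['tool_rot'])
E
```

```text
clock: 13.5
eef_pos: [489.2, -144.7, 201.3]
tool_rot: [-3.141, 0.002, 2.962]
force: [1.3, -0.2, -0.2]
width: 85.4
[ 489.241696   -144.67157031  201.25599542] [-0.05422286  0.45366303  0.41133377  1.91105112 -0.24140217  0.8227734
  1.87588574] [-3.14130749e+00  2.11879221e-03  2.96168830e+00]
```

View pics/w14.png

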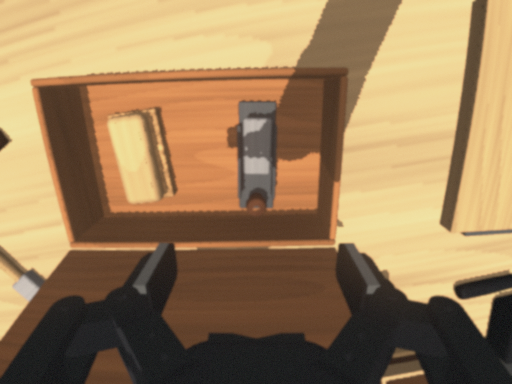

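```bash
python3 - <<'E'
from arc import *
s,d=get('wrist'); P=cloud(s,d)
a=d['image'][90:220,210:310,::-1]; cv2.imwrite('pics/w14z.png',cv2.resize(a,None,fx=4.5,fy=4.5,interpolation=cv2.INTER_CUBIC))
c=np.array([489,-144.3]);a=np.radians(-10);ex=np.array([np.cos(a),np.sin(a)]);ey=np.array([-np.sin(a),np.cos(a)])
r=P[...,:2]-c; X1=r@ex; Y1=r@ey
for lo,hi in ((14,26),(34,52),(52,62)):
    m=(abs(X1)<90)&(abs(Y1)<45)&(P[...,2]>lo)&(P[...,2]<hi)
    print(lo,hi,m.sum(),np.percentile(X1[m],[1,50,99]).round(1),np.percentile(Y1[m],[1,50,99]).round(1))
for x0 in range(-70,75,10):
    m=(abs(X1-x0)<5)&(abs(Y1)<40)&(P[...,2]>16)&(P[...,2]<62)
    if m.sum(): print(x0,m.sum(),np.percentile(Y1[m],[2,98]).round(1),P[m][:,2].max().round())
E
```

```text
14 26 1895 [-70.2  25.6  83.5] [-38.3   1.4  37.6]
34 52 2133 [-42.7   1.9  83.6] [-40.7   0.5  40.7]
52 62 913 [-53.4 -35.4  83.8] [-41.4   1.4  41.3]
-70 172 [-19.4  22.5] 22.0
-60 296 [-20.   23.7] 22.0
-50 408 [-19.2  22.4] 60.0
-40 361 [-21.   23.3] 57.0
-30 317 [-20.4  23.5] 54.0
-20 310 [-20.4  23.6] 50.0
-10 291 [-20.7  23.9] 49.0
0 298 [-20.9  23. ] 49.0
10 277 [-21.2  23. ] 49.0
20 203 [-21.4  23.3] 49.0
30 277 [-21.7  23.4] 49.0
40 340 [-20.8  21.2] 54.0
50 315 [-18.5  18.9] 55.0
60 186 [-21.4  23.1] 55.0
70 45 [-21.6  21.8] 51.0
```

View pics/w14z.png

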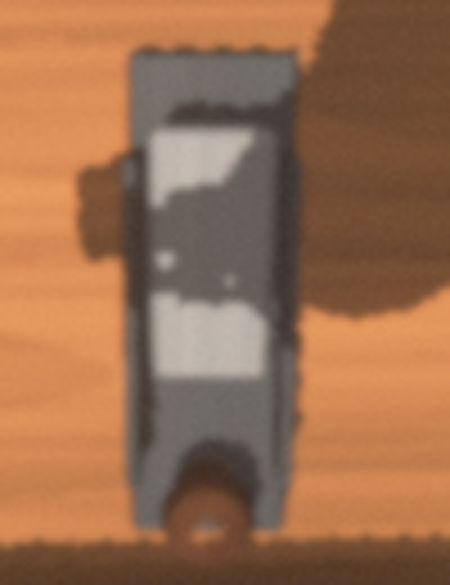

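```bash
python3 - <<'E'
from arc import *
print(rel(pose((489.2,-143,-19),170)))
E
python3 -m jog '0 1.7 40 0 0 0.3 1;0 1.7 80 0 0 0.3 1;0 1.7 120 0 0 0.3 1;0 1.7 150 0 0 0.3 1;0 1.7 170 0 0 0.3 1;0 1.7 180 0 0 0.3 1;0 1.7 180 0 0 0.3 1'
python3 - <<'E'
from arc import *
s,d=get('wrist','w15');d=get('scene','s15')
s=ctrl.read_state();print(s['eef_pos'],s['qpos'],s['tool_rot'],s['force'])
print(rel(pose((489.2,-143,-19),170)))
E
```

```text
[ 9.000e-01  1.400e+00  2.207e+02  0.000e+00  2.000e-01 -3.000e-01]
clock: 14.48
eef_pos: [489.0, -142.3, 21.0]
tool_rot: [3.141, 0.001, 2.957]
force: [-0.7, -0.1, 0.1]
width: 85.3
[ 489.50533345 -142.40933213   21.7441513 ] [ 0.07449843  0.73187996  0.23229598  2.05209414 -0.40911477  0.39814343
  2.01475418] [3.14138329e+00 2.82971450e-03 2.95706923e+00] [-0.68385661  0.11918664 -0.9365381 ]
[ 0.3 -0.6 40.7  0.   0.2 -0.6]
```

View pics/w15.png

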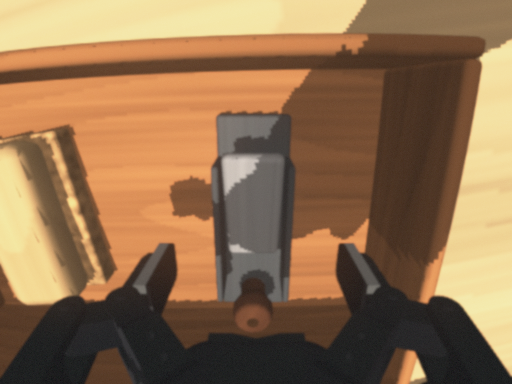

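View pics/s15.png

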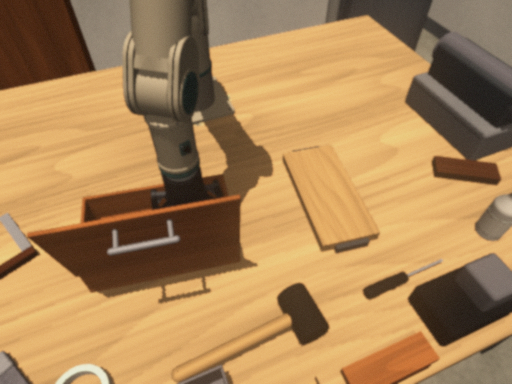

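```bash
python3 -m jog '0 -0.6 12 0 0 0 1;0 -0.6 22 0 0 0 1;0 -0.6 31 0 0 0 1;0 -0.6 39 0 0 0 1;0 -0.6 39 0 0 0 1'
python3 - <<'E'
from arc import *
s,d=get('wrist','w16')
s=ctrl.read_state();print(s['eef_pos'],s['qpos'],s['tool_rot'],s['force'])
P=cloud(s,d);t=(P-s['eef_pos'])@Rt(s)
E
```

```text
clock: 15.2
eef_pos: [488.0, -142.6, -18.9]
tool_rot: [3.141, -0.0, 2.957]
force: [-0.4, 0.9, 0.6]
width: 85.4
[ 488.35691001 -142.74480042  -18.47574401] [ 0.11015805  0.80404474  0.18069926  2.06116492 -0.43689235  0.31182984
  2.04055812] [3.14122300e+00 4.38859299e-04 2.95692739e+00] [-0.00142059 -0.57569138 -0.58002938]
```

View pics/w16.png

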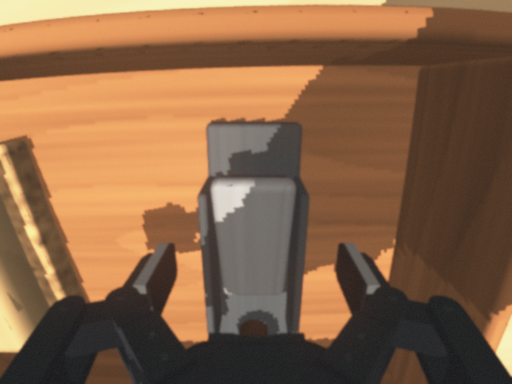

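```bash
python3 -m jog '0 0 0 0 0 0 0.3;0 0 0 0 0 0 -0.2;0 0 0 0 0 0 -1;0 0 0 0 0 0 -1;0 0 0 0 0 0 -1'
python3 - <<'E'
from arc import *
s,d=get('wrist','w17')
s=ctrl.read_state();print(s['eef_pos'],s['width'],s['tool_rot'],s['force'])
E
```

```text
clock: 15.88
eef_pos: [488.9, -143.3, -17.5]
tool_rot: [-3.141, 0.002, 2.957]
force: [-1.6, -1.5, 5.8]
width: 45.3
[ 488.95238071 -143.31442904  -17.53822237] 45.35505726824017 [-3.14139259e+00  2.27122162e-03  2.95670580e+00] [-1.32260648 -0.03934459  5.39930745]
```

View pics/w17.png

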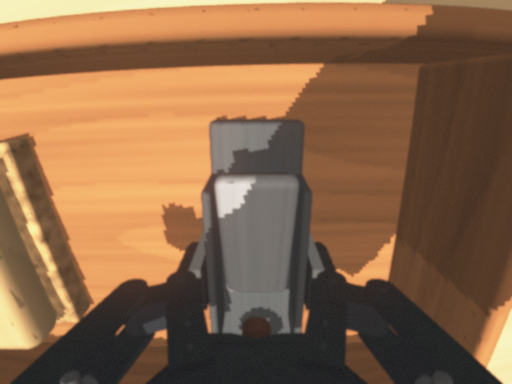

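```bash
python3 -m jog '0 0 -10 0 0 0 -1;0 0 -25 0 0 0 -1;0 0 -45 0 0 0 -1;0 0 -75 0 0 0 -1;0 0 -110 0 0 0 -1;0 0 -150 0 0 0 -1;0 0 -177 0 0 0 -1;0 0 -177 0 0 0 -1'
python3 - <<'E'
from arc import *
s,d=get('wrist','w18'); get('scene','s18')
s=ctrl.read_state();print(s['eef_pos'],s['width'],s['tool_rot'],s['force'],s['torque'],s['qpos'])
E
```

```text
clock: 16.92
eef_pos: [489.6, -142.9, 161.0]
tool_rot: [3.141, 0.006, 2.957]
force: [0.1, 0.4, -7.1]
width: 45.3
[ 487.54976917 -142.0419908   158.41538938] 45.006141522090616 [ 3.14075197e+00 -1.31561725e-04  2.95759670e+00] [-0.60202361  0.17861463 -6.32104937] [ 0.04070137  0.04339698 -0.01781502] [-0.04262464  0.51288825  0.39611025  1.962552   -0.29198541  0.72149476
  1.91562996]
```

View pics/w18.png

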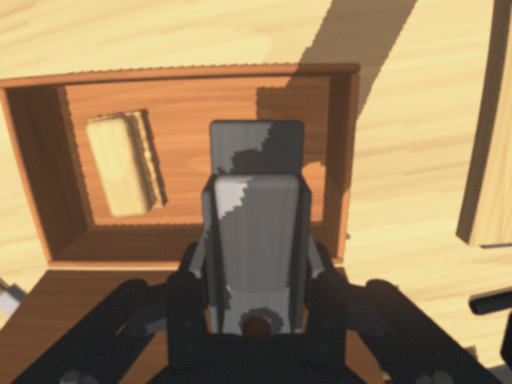

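View pics/s18.png

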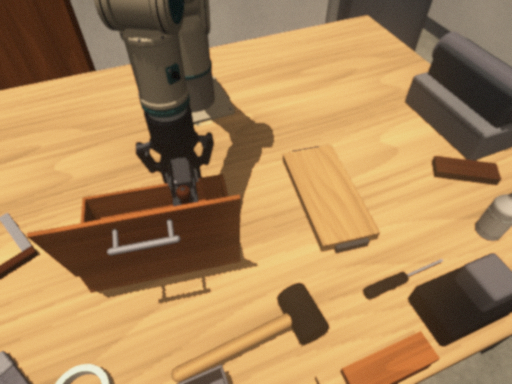

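```bash
python3 - <<'E'
from arc import *
s,d=get('scene'); P=cloud(s,d)
v,u=np.mgrid[:384,:512]
m=(u>270)&(u<390)&(v>135)&(v<260)&(P[...,2]>24)&(P[...,2]<40)
m=cv2.morphologyEx(m.astype(np.uint8),cv2.MORPH_OPEN,np.ones((3,3)))>0
print(m.sum(),P[m].mean(0),cv2.minAreaRect(P[m][:,:2].astype(np.float32)))
print(relc(pose((499,198.8,160),172),pose((488.5,-142.5,160),169.43)))
E
```

```text
5334 [519.80220722 192.22326128  28.3536255 ] ((503.96478271484375, 195.99319458007812), (141.1570587158203, 303.0567932128906), 82.2951431274414)
[ 52.3 337.4   0.    0.    0.   -2.6]
```

```bash
python3 -m jog '4 25 0 0 0 -0.3 -1;11 72 0 0 0 -0.6 -1;19 125 0 0 0 -1 -1;27 180 0 0 0 -1.4 -1;35 235 0 0 0 -1.8 -1;43 290 0 0 0 -2.2 -1;50 336 0 0 0 -2.6 -1;50 336 0 0 0 -2.6 -1'
python3 -m jog '0 0 0 0 0 0 -1;0 0 0 0 0 0 -1'
python3 - <<'E'
from arc import *
s,d=get('wrist','w19'); P=cloud(s,d)
print(s['eef_pos'],s['width'],s['tool_rot'],s['force'],s['qpos'])
m=(P[...,2]>24)&(P[...,2]<38)&(np.hypot(P[...,0]-500,P[...,1]-197)<200)
m=cv2.morphologyEx(m.astype(np.uint8),cv2.MORPH_OPEN,np.ones((3,3)))>0
print(m.sum(),P[m][:,2].mean(),cv2.minAreaRect(P[m][:,:2].astype(np.float32)))
E
```

```text
clock: 18.08
eef_pos: [499.0, 202.2, 156.8]
tool_rot: [3.14, -0.002, 3.011]
force: [0.5, -0.9, -5.7]
width: 45.1
clock: 18.32
eef_pos: [500.6, 194.8, 158.3]
tool_rot: [-3.14, 0.0, 3.0]
force: [0.2, -0.1, -5.5]
width: 45.4
[500.58916334 194.79451993 158.31627821] 45.42053036231825 [-3.14026735e+00  6.50029241e-05  2.99984461e+00] [ 0.15573236 -0.10999766 -5.49700641] [-0.6968932   0.55338807  0.41032527  1.8862374  -0.30602805  0.76424169
  1.31098737]
16532 29.74946652903635 ((471.0787048339844, 201.9724578857422), (140.80064392089844, 237.38072204589844), 81.9219741821289)
```

View pics/w19.png

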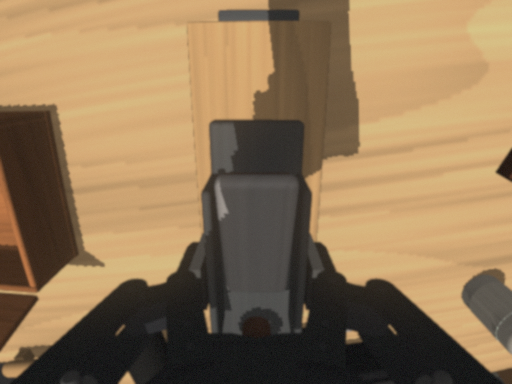

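```bash
python3 - <<'E'
from arc import *
print(rel(pose((502,197.6,4.5),171.9)))
E
python3 -m jog '-1 2.5 30 0 0 0 -1;-1 2.5 65 0 0 0 -1;-1 2.5 100 0 0 0 -1;-1 2.5 125 0 0 0 -1;-1 2.5 138 0 0 0 -1;-1 2.5 144 0 0 0 -1;-1 2.5 146 0 0 0 -1;-1 2.5 146 0 0 0 -1'
python3 - <<'E'
from arc import *
s=ctrl.read_state();print(s['eef_pos'],s['width'],s['tool_rot'],s['force'],s['qpos'])
E
```

```text
[ -0.7   2.9 154.   -0.    0.   -0. ]
clock: 19.38
eef_pos: [503.0, 199.3, 13.6]
tool_rot: [3.141, 0.002, 3.002]
force: [-1.0, 0.9, -6.1]
width: 45.1
[502.97286763 199.26294138  13.60571798] 45.13010846450967 [3.14065169e+00 2.25881901e-03 3.00249495e+00] [-0.96010631  0.91473825 -6.07814036] [-0.59955563  0.77485163  0.26310966  1.97041241 -0.43262846  0.44794952
  1.41626249]
```

Gap ≈ 9 mm by arithmetic. Lower slowly, watching force.

```bash
python3 -m jog '0 0 2 0 0 0 -1;0 0 4 0 0 0 -1;0 0 6 0 0 0 -1;0 0 7 0 0 0 -1;0 0 7 0 0 0 -1;0 0 7 0 0 0 -1'
python3 - <<'E'
from arc import *
s,d=get('scene','s20');print(s['eef_pos'],s['force'],s['torque'])
E
```

```text
clock: 20.12
eef_pos: [502.4, 199.0, 6.0]
tool_rot: [3.141, 0.001, 3.002]
force: [0.6, 0.6, -5.9]
width: 45.1
[502.44920126 199.04593574   5.95343543] [ 0.5541604   0.58898506 -5.88025609] [0.03970049 0.03523935 0.02487947]
```

View pics/s20.png

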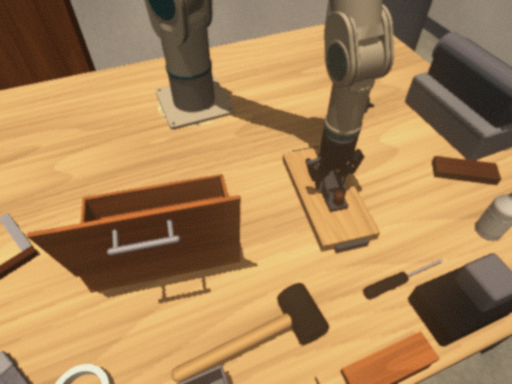

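```bash
python3 -m jog '0 0 0.7 0 0 0 -1;0 0 1.4 0 0 0 -1;0 0 1.4 0 0 0 -1'; python3 -m jog '0 0 0.7 0 0 0 -1;0 0 1.2 0 0 0 -1;0 0 1.2 0 0 0 -1'
```

```text
clock: 20.55
eef_pos: [502.4, 199.1, 4.5]
tool_rot: [3.141, 0.001, 3.002]
force: [0.0, 0.6, -5.1]
width: 45.2
clock: 20.92
eef_pos: [502.5, 199.1, 4.5]
tool_rot: [3.141, 0.001, 3.002]
force: [-2.7, -0.8, 7.3]
width: 45.4
```

```bash
python3 -m jog '0 0 -0.8 0 0 0 -0.1;0 0 -0.8 0 0 0 0.1;0 0 -0.8 0 0 0 0.5;0 0 -0.8 0 0 0 1;0 0 -0.8 0 0 0 1;0 0 -0.8 0 0 0 1'
python3 - <<'E'
from arc import *
s,d=get('wrist','w21');print(s['eef_pos'],s['force'],s['width'])
E
```

```text
clock: 21.68
eef_pos: [502.5, 199.1, 4.1]
tool_rot: [3.141, 0.001, 3.003]
force: [0.6, 0.1, 0.9]
width: 85.1
[502.48087147 199.07465577   4.1391338 ] [0.63585193 0.11212495 0.93610459] 85.13068281020126
```

View pics/w21.png

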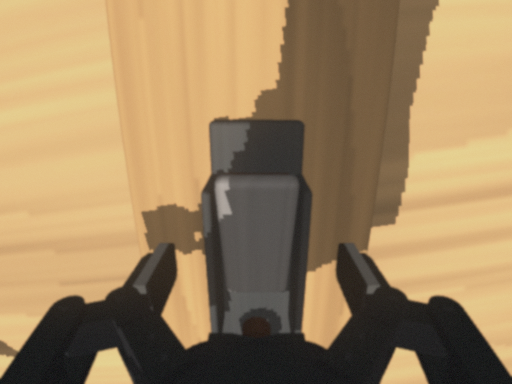

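The plane (columns 205–310) stands on the board, with both fingers clear of it. Retreating straight up.

```bash
python3 -m jog '0 0 -20 0 0 0 1;0 0 -50 0 0 0 1;0 0 -90 0 0 0 1;0 0 -140 0 0 0 1;0 0 -190 0 0 0 1;0 0 -240 0 0 0 1;0 0 -240 0 0 0 1;0 0 -240 0 0 0 1'
python3 - <<'E'
from arc import *
s,d=get('wrist','w22');P=cloud(s,d);print(s['eef_pos'],s['force'])
c=np.array([502.,197.6]);a=np.radians(-8.1);ex=np.array([np.cos(a),np.sin(a)]);ey=np.array([-np.sin(a),np.cos(a)])
r=P[...,:2]-c; X1=r@ex; Y1=r@ey
m=(abs(X1)<110)&(abs(Y1)<60)&(P[...,2]>38)&(P[...,2]<46); q=np.c_[X1[m],Y1[m]].astype(np.float32)
print('sole',cv2.minAreaRect(q),P[m][:,2].mean())
m=(abs(X1)<110)&(abs(Y1)<60)&(P[...,2]>38)&(P[...,2]<85); q=np.c_[X1[m],Y1[m]].astype(np.float32)
print('all',cv2.minAreaRect(q),P[m][:,2].max())
m=(P[...,2]>24)&(P[...,2]<36)&(abs(X1)<180)&(abs(Y1)<90); 
m=cv2.morphologyEx(m.astype(np.uint8),cv2.MORPH_OPEN,np.ones((3,3)))>0
print('board',cv2.minAreaRect(np.c_[X1[m],Y1[m]].astype(np.float32)))
get('scene','s22')
E
```

```text
clock: 22.72
eef_pos: [501.5, 199.0, 243.7]
tool_rot: [3.141, 0.0, 3.003]
force: [0.4, -0.7, -0.3]
width: 85.2
[501.45095393 199.0499091  243.71694343] [ 0.43141399 -0.68890213 -0.28946775]
sole ((-1.0250701904296875, 2.3003463745117188), (137.71070861816406, 44.303741455078125), 0.6187155842781067) 41.64208145848287
all ((-0.9986038208007812, 2.729055404663086), (137.4923095703125, 45.97315216064453), 0.1732751578092575) 81.54186885316142
board ((0.1109771728515625, 0.32495880126953125), (297.8591003417969, 141.21510314941406), 0.15920954942703247)
```

View pics/w22.png

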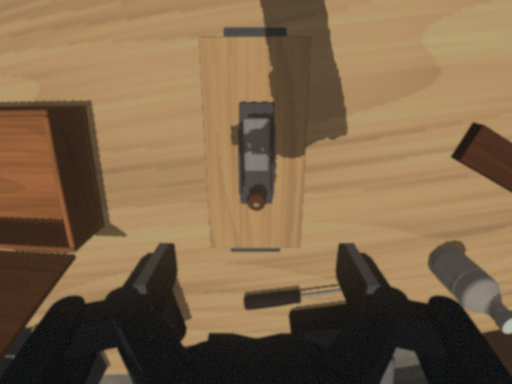

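View pics/s22.png

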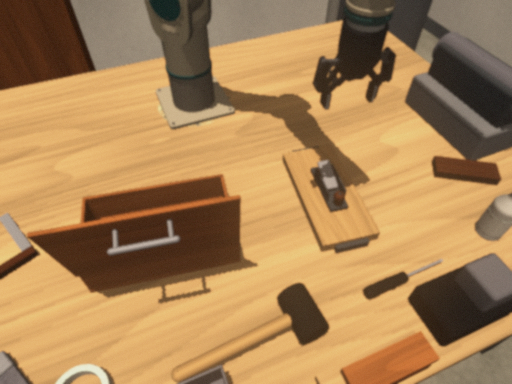

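```bash
python3 - <<'E'
from h import *
print(ctrl.finish_job())
E
```

```text
the job is handed in; nothing more can be done
None
```

The block plane is on its sole near the middle of the pine board, and I handed the job in at about 23 s of robot time. I raised the flap by its bar until it rested on its stop, gripped the plane across its cheeks, lifted it out and lowered it onto the board. I opened the jaws only once the force readings showed contact.

**Last checks, before handing in:**
- **Plane:** it is about 3 mm from the board's centre and within 1° of the board's length. Its sole rests on the board's face.
- **Flap:** it was at about 100.7° when I let go of the bar, and it still stands open in the last scene picture.
- **Sanding block:** it was still in the box when last seen, just after the plane came out. I did nothing in the box after that.
- **Robot:** the gripper is about 200 mm above the board, touching nothing. The highest tool force I read was about 15 N.

**What disagreed or came close:**
- **Fingertips:** they are about 35 mm short of the reported TCP. My first grip closed on air above the bar, so I measured the offset in the wrist and scene images and used it from then on.
- **Joint 6:** while backing off the bar it read 1.9806 against its stated limit of 1.98. That may count as touching the limit, and I moved away at once.
- **Board centre:** the top and scene cameras disagreed by about 5 mm. I used the wrist camera's value, which lay between them.

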